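# Gauge the thick insulation tile

### The arm

A 7-joint arm with a two-finger parallel gripper is mounted at the origin on the work surface. World frame = base frame: x ahead of the robot, y to its left, z up, the work surface at z = 0. Lengths are in mm, angles in rad, forces in N, time in s.
With the tool pointing down it reaches from about 350 to 900 mm from the base axis. Payload 19.9 kg.
Tool frame: the origin (TCP) lies at the very end of the fingers, on their centre line; the grasp point (between the pads) lies 19 mm behind it; z points along the fingers, y is the line along which they close (so a half turn about z gives the same grasp; the last joint's range is limited). The gripper opens to 94 mm and grips with 3 to 60 N. Pads are 16 mm wide; open, the fingers measure 119 mm over their backs; the gripper's body (75 mm by 177 mm) begins 78 mm behind the grasp point.
Start: joints at [1.24, 0.417, -0.01, 1.614, 0.005, 1.111, -0.053], TCP at [178.594, -598.918, 205.425] pointing down, gripper open.
Joint ranges: [-2.81, 2.81], [-0.39, 2.02], [-1.27, 1.25], [0.06, 2.57], [-1.19, 4.33], [0.19, 2], [-2.82, 2.82]. Speed limits (rad/s): [1.89, 1.89, 2.39, 2.39, 3.01, 3.01, 3.01].

### API

Orientations are given as [roll, pitch, yaw] about the fixed x, y, z axes, in that order (R = Rz(yaw) Ry(pitch) Rx(roll)).
In Python, from station import env gives the robot as it stands.
- The arm moves only by the tool carry_out, never from a script. Its argument "increments" is text: rows parted by semicolons, each of 7 numbers parted by spaces: the finger opening in cm, from 0 to 9.4, then the shift along the tool's x, y, z in cm, then the turn, a rotation vector about the tool's x, y, z in degrees. In form: claw x y z rx ry rz; .... A call has 1 to 20 rows; each row shifts and turns the commanded pose from where the row before left it, along the tool's axes as they then stand; what a row does not reach is not made up. A row lasts 1/12 s, in which the tool goes at most 41.7 mm and 7.16 degrees, less where a joint would pass 70% of its speed; a pose out of reach is approached as far as the arm can. A call is refused whole if a number of a shift passes 4.17 or a number of a turn 7.16, either way. A call with a gripper value outside its range is refused whole. The fingers move at their own pace and stop on an object; "newtons" is the grip in N (left out, the last holds). Time passes only in rows, so rows that do not move let the fingers close. It gives the time, the measured TCP pose, the force, the opening and the grip force at its end, in the units of the state.
- env.observe(): the state, without advancing time (a new reading comes with each control period).
- env.read_camera(name): name is "scene" or "side" or "wrist"; returns the picture (420x560x3 uint8, blue, green, red); there is no depth.
- env.calibration(name): a dict with "fx", "fy", "cx", "cy" (pixels), "dist_coeffs" ([k1, k2, p1, p2, k3] as OpenCV has them; the pictures are not rectified), "R" (3x3) and "t" (3): a world point X has camera coordinates R X + t; the wrist camera has in their place "hand_eye" (4x4, takes a point from camera to tool coordinates, whose origin is the TCP and whose axes are the flange's). Camera axes: x right, y down, z forward; pixel columns grow to the right and rows downward; lengths in mm; the calibration is good to about 2 mm. A picture is of the moment at which its call begins: read the wrist's pose just before it. calibration takes no time and is no camera call.
- env.job_done(): hands the job in; it is judged then, once.
Trained networks look in the newest picture that a camera, given by its name, has taken for a name from the list of things; names that differ only in an ending like _2 or _b are one class to them, and where a whole thing is asked for, a point or a joint stands for the part that bears it (a point fixed in the world has none). Each returns a list of dicts, best first, with "confidence" (0 to 1); they miss things now and then, are a little off and sometimes report something else, mostly with a low value. They report only what shows in the picture. A call takes as long as a camera call. They do not tell look-alikes from the thing itself.
- env.cut_out(camera, name): "mask" (420x560 bool, what is visible of it) and "location" ([column, row] in pixels, amid what is visible of it).
The state is a dict: "time_s": time; "qpos": joint angles; "qd": joint speeds; "effort": joint torques, N m; "tool_pos": TCP position; "tool_rot": TCP orientation; "wrist_force": force on the tool from outside, world axes, zero at the start; "torque": the same for the moment, N m; "grip_width": finger opening in mm; "grip_force": force on a finger pad.
Only numpy, scipy, OpenCV 4.12 (cv2) and the standard library are available. Lean on these libraries where they do the work, as an engineer would, in place of code of your own. Each camera call takes 0.05 s, during which the arm holds its last target. There are 200 camera calls.

### The job

Push the thick plywood tile along the gauge's plate until its middle is under the gauge's raised foot, then press the gauge's cap down so that the sprung foot comes down on the tile and is pushed in about half way (its pointer between the two marks), never to the end of its travel, and let go so that it stays there. Leave the thin tile and the small brass and steel pieces on the plate where they are.

Things in the scene. Friction and masses are not known exactly. Their poses are not given: they have to be found in the camera images.
- thick_centre (a point): centre of the thick plywood tile: x 100 mm by y 120 mm (its own axes), 30 mm thick, about 0.15 to 0.3 kg, lying loose and flat on the gauge's plate to one side (left or right) of the foot, its long sides roughly along the plate's length. Too wide to grasp; it slides when pushed with 1 to 4 N. The point is 15 mm above the plate.
- thin_centre (a point): centre of the thin plywood tile: 80 x 80 mm, 12 mm thick, lying loose on the plate on the other side of the foot. The point is 6 mm above the plate.
- foot_face (a point): centre of the underside of the gauge's foot, a steel disc 24 mm across on a thin spindle, hanging over the plate. Its axes are those of the whole gauge: z up, y along the plate's length, x from the foot towards the column, away from the robot. Foot, white housing (26 mm square) and cap share one vertical axis.
- plate_mid (a point): point on the top of the gauge's grey plate, straight below the foot. The plate is fixed, 12 mm thick (top 12 mm above the bench), 460 mm along y (230 each way from here), 75 mm on the robot's side and 125 mm on the column's side. The round column (22 mm across, top 200 mm above the bench) stands 100 mm from here along +x. Same axes as the foot.
- cap_top (a point): centre of the top of the gauge's round black thumb cap (32 mm across, 8 mm thick, on a 12 mm stem), straight above the foot: press here to lower the slide. The cap's top is 103 mm above the foot's underside when the foot is fully out.
- gauge_slide (a joint): how far the slide is lowered on its column, m: 0 top, 0.09 bottom. At 0 the foot's underside (fully out) is 110 mm above the bench and the cap's top 213 mm; both sink by the joint's value. Starts between 0 and 0.025. Friction holds it where it is left; pushing it down takes about 5 N plus the foot's spring, lifting it by the cap about 10 N.
- gauge_foot (a joint): how far the sprung foot is pushed up into the slide, m: 0 fully out (hanging free), 0.02 at the end of its travel. Soft spring: 0.6 N at first, 3.6 N at the end. A dark pointer on each y side of the white housing moves with the foot; two black marks on the housing stand at 0.006 and 0.014, so half way is 0.010.
- disc: brass reference cylinder, 20 mm across and 20 mm tall, standing on the plate's far strip; a bystander, its origin is the centre of its underside
- nut: steel ring nut, 22 mm across, 10 mm tall, lying on the plate's far strip; a bystander, its origin is the centre of its underside
There are look-alikes about, which are no part of the job. Leave any red look-alike of the part that bears thick_centre alone.

How it is judged (in metres and radians):
On the way:
1. the thick tile's middle is under the raised foot (centre within 12 mm of the foot's axis), the foot still hanging free (horizontal distance between thick_centre and foot_face below 0.012 m and value of joint gauge_foot below 0.002 m), for 0.3 s.
At the end, for the whole second after the job is handed in: The thick tile lies flat on the plate with its centre within 12 mm of the foot's axis (seen from above), the foot rests on its top (foot's underside 39 to 45 mm above the bench) pushed in 6 to 14 mm, and the slide is at rest (horizontal distance between thick_centre and foot_face below 0.012 m and value of joint gauge_foot between 0.006 and 0.014 m and height (world z) of thick_centre below 0.03 m and angle between thick_centre's own z axis and vertical below 0.05 rad and height (world z) of foot_face between 0.039 and 0.045 m and velocity of joint gauge_slide between -0.003 and 0.003 m/s); the robot touches nothing.
It fails at once if the foot is driven to the end of its travel (pushed in more than 19 mm) (value of joint gauge_foot above 0.019 m).
It fails at once if the thin tile is moved more than 15 mm (distance of thin_centre from where it was at the start of the episode above 0.015 m).
It fails at once if the brass cylinder or the steel nut on the plate is moved more than 20 mm (distance of any of disc, nut from where it was at the start of the episode above 0.02 m).
It also fails if it takes over 67 s, if anything falls off the work surface, if the arm or the gripper's body presses on something with over 40 N, if the wrist force passes 120 N, or if a joint passes its speed limit or range.

## Working session

There is one attempt and no reset: what is moved stays moved. The work goes in short steps, Python scripts to look and compute and a tool call to move; the robot and the scene stay as the last step left them, time stands still between calls to the robot, and variables do not carry over. Pictures are saved under pics/ and viewed, at most 10 in all, crops included, and the job is handed in when it is done.

Besides the shell and the picture viewer there is one more tool, called after ">>>" as name(argument=value, ...) on one line, values as JSON. carry_out: Moves the arm, as the interface text tells. Its arguments: {"type":"object","properties":{"increments":{"type":"string"},"newtons":{"type":"number"}},"required":["increments"]}

```bash
ls; mkdir -p pics
python3 - <<'E'
from station import env
import cv2,numpy as np
o=env.observe();print({k:np.round(v,3).tolist() for k,v in o.items()})
a=env.read_camera("scene");b=env.read_camera("side")
cv2.imwrite("pics/scene0.png",a);cv2.imwrite("pics/side0.png",b)
for c in("scene","side"):
  k=env.calibration(c);print(c,{q:np.round(v,3).tolist() for q,v in k.items()})
  for n in("thick_centre","thin_centre","foot_face","cap_top","gauge_slide","disc","nut"):
    try: print(n,[(round(d["confidence"],2),np.round(d["location"]).tolist(),int(d["mask"].sum())) for d in env.cut_out(c,n)])
    except Exception as e: print(n,e)
print(env.calibration("wrist")); print(env.observe()["time_s"])
E
```

```text
pics
{'time_s': 0.0, 'qpos': [1.239, 0.418, -0.01, 1.614, 0.005, 1.111, -0.053], 'qd': [0.001, -0.0, 0.001, -0.001, -0.001, 0.0, 0.001], 'effort': [0.001, -85.127, 0.64, -42.601, -0.049, 0.019, 0.0], 'tool_pos': [178.495, -598.599, 204.821], 'tool_rot': [-3.14, 0.0, 0.29], 'wrist_force': [-0.128, 0.031, -0.254], 'torque': [-0.004, 0.027, -0.006], 'grip_force': 0.0, 'grip_width': 94.377}
scene {'fx': 467.009, 'fy': 467.009, 'cx': 279.894, 'cy': 208.766, 'dist_coeffs': [-0.095, 0.0, 0.0, 0.0, 0.0], 'R': [[-0.821, 0.57, -0.02], [0.392, 0.538, -0.746], [-0.415, -0.621, -0.665]], 't': [369.197, -81.407, 1373.317]}
thick_centre [(0.83, [214.0, 204.0], 741), (0.8, [270.0, 168.0], 1106), (0.67, [338.0, 350.0], 3146), (0.42, [234.0, 207.0], 1001)]
thin_centre [(0.95, [285.0, 268.0], 939)]
foot_face [(0.46, [248.0, 212.0], 66)]
cap_top [(0.9, [237.0, 204.0], 889)]
gauge_slide [(0.73, [233.0, 207.0], 1084), (0.27, [247.0, 250.0], 8983)]
disc [(0.53, [250.0, 286.0], 88)]
nut [(0.45, [186.0, 228.0], 48)]
side {'fx': 413.838, 'fy': 413.838, 'cx': 281.39, 'cy': 209.652, 'dist_coeffs': [-0.008, 0.0,
[... 308 characters left out ...]
oot_face []
cap_top [(0.62, [258.0, 231.0], 774)]
gauge_slide [(0.95, [255.0, 232.0], 758)]
disc [(0.65, [323.0, 263.0], 52)]
nut [(0.57, [221.0, 305.0], 34)]
{'fx': 338.1244739409186, 'fy': 338.1244739409186, 'cx': 287.048920187871, 'cy': 204.9524877655566, 'dist_coeffs': array([-0.0374029,  0.       ,  0.       ,  0.       ,  0.       ]), 'hand_eye': array([[ 8.26866465e-04, -9.70233165e-01, -2.42171266e-01,
         6.93164211e+01],
       [ 9.99999654e-01,  7.78985086e-04,  2.93465919e-04,
         8.32698703e-02],
       [-9.60825626e-05, -2.42171425e-01,  9.70233473e-01,
        -1.78787755e+02],
       [ 0.00000000e+00,  0.00000000e+00,  0.00000000e+00,
         1.00000000e+00]])}
0.8
```

View pics/scene0.png

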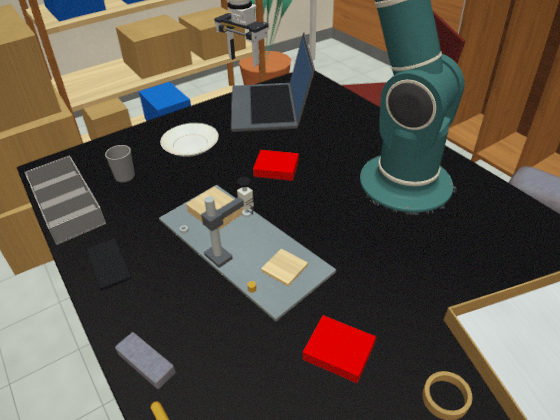

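View pics/side0.png

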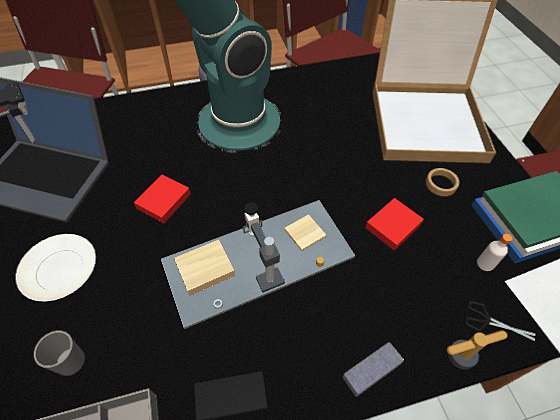

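The wooden tile on the plate is at scene (212,203) and side (206,266). Look-alikes are red, at scene (275,165) and (340,348) and side (162,198) and (394,222), so I leave those. The thin tile is at scene (285,266) and side (306,232), and the cap at scene (244,184) and side (252,210). Next is a rough pose fit.

```bash
cat > h.py <<'E'
from station import env
import cv2,numpy as np
from scipy.optimize import least_squares
from scipy.spatial.transform import Rotation as Ro
def cam(c,o=None):
    k=env.calibration(c);K=np.array([[k["fx"],0,k["cx"]],[0,k["fy"],k["cy"]],[0,0,1]]);d=np.array(k["dist_coeffs"])
    if c=="wrist":
        o=o or env.observe();T=np.eye(4);T[:3,:3]=Ro.from_euler("xyz",o["tool_rot"]).as_matrix();T[:3,3]=o["tool_pos"]
        M=np.linalg.inv(T@k["hand_eye"]);return K,d,M[:3,:3],M[:3,3]
    return K,d,np.array(k["R"]),np.array(k["t"])
def proj(C,X):
    K,d,R,t=C;return cv2.projectPoints(np.atleast_2d(X).astype(float),cv2.Rodrigues(R)[0],t,K,d)[0][:,0]
def onz(C,p,z):
    K,d,R,t=C;u=cv2.undistortPoints(np.array([[p]],float),K,d)[0,0];r=R.T@np.r_[u,1];o=-R.T@t
    return o+r*(z-o[2])/r[2]
def tri(Cs,ps):
    f=lambda X:np.concatenate([proj(C,X)[0]-p for C,p in zip(Cs,ps)])
    s=least_squares(f,onz(Cs[0],ps[0],50));return s.x,np.abs(s.fun).max()
def rz(a): return np.array([[np.cos(a),-np.sin(a)],[np.sin(a),np.cos(a)]])
E
python3 - <<'E'
from h import *
S,D=cam("scene"),cam("side")
cs=[(160,217),(335,268),(277,318)];cd=[(162,260),(183,326),(355,256),(320,201)]
print([onz(S,p,12).round(0) for p in cs]);print([onz(D,p,12).round(0) for p in cd])
loc=[(-75,-230),(125,-230),(125,230),(-75,230)]  # order to be matched
def res(v,dbg=0):
    P=np.array(loc)@rz(v[2]).T+v[:2];P=np.c_[P,np.full(4,12)]
    r=[]
    for C,c in((S,cs),(D,cd)):
        q=proj(C,P)
        for p in c:
            dd=q-p;r+=list(dd[np.argmin((dd**2).sum(1))])
    return np.array(r)
m=np.mean([onz(D,p,12) for p in cd],0)
best=min((least_squares(res,[m[0],m[1],a]) for a in np.linspace(-1,1,9)),key=lambda s:s.cost)
print("plate",best.x.round(3),best.fun.round(1))
print("cap",tri([S,D],[(244,182),(251,207)]))
print("tile approx",onz(D,(204,262),42),"thin",onz(D,(306,231),24),onz(S,(285,265),24))
E
```

```text
[array([ 658., -270.,   12.]), array([391., 147.,  12.]), array([584., 184.,  12.])]
[array([ 472., -301.,   12.]), array([ 660., -273.,   12.]), array([592., 179.,  12.]), array([399., 150.,  12.])]
plate [ 5.02112e+02 -6.47910e+01  1.61000e-01] [-1.7  0.2  0.8  1.  -2.   0.5 -1.3 -2.2  0.7  0.8  0.6 -1.4 -0.7 -2.1]
cap (array([500.1316771 , -65.06021061, 190.30466872]), np.float64(0.3582543775429201))
tile approx [ 524.07202281 -197.40590843   42.        ] thin [492.34357519  77.58329694  24.        ] [487.94232921  77.5766286   24.        ]
```

```bash
cat >> h.py <<'E'
def plan(pos,rot,n,claw):
    "equal world steps from the present pose to the target, as rows in tool axes"
    o=env.observe();p0=np.array(o["tool_pos"]);R0=Ro.from_euler("xyz",o["tool_rot"]);R1=Ro.from_euler("xyz",rot)
    w=(R0.inv()*R1).as_rotvec();dw=np.degrees(w)/n;R=R0;out=[]
    for i in range(n):
        d=R.inv().apply((np.array(pos)-p0)/n)/10
        out.append(" ".join(f"{v:.2f}".rstrip("0").rstrip(".") for v in [claw,*d,*dw]));R=R*Ro.from_rotvec(np.radians(dw))
    print("; ".join(out))
def G(x,y,z,g=(502.1,-64.8,.161)): return np.r_[rz(g[2])@[x,y]+g[:2],z]
E
python3 - <<'E'
from h import *
print(G(0,-150,280)); plan(G(0,-150,280),[np.pi,0,np.pi/2+.161],18,3.8)
E
```

```text
[ 526.14580311 -212.86012074  280.        ]
3.8 2.46 -1.5 -0.41 -0 -0 -4.59; 3.8 2.58 -1.3 -0.41 -0 -0 -4.59; 3.8 2.67 -1.09 -0.41 -0 -0 -4.59; 3.8 2.75 -0.87 -0.41 -0 -0 -4.59; 3.8 2.81 -0.65 -0.41 -0 -0 -4.59; 3.8 2.85 -0.42 -0.41 -0 -0 -4.59; 3.8 2.88 -0.19 -0.41 -0 -0 -4.59; 3.8 2.89 0.04 -0.41 -0 -0 -4.59; 3.8 2.87 0.27 -0.41 -0 -0 -4.59; 3.8 2.84 0.5 -0.41 -0 -0 -4.59; 3.8 2.79 0.72 -0.41 -0 -0 -4.59; 3.8 2.73 0.94 -0.41 -0 -0 -4.59; 3.8 2.64 1.16 -0.41 -0 -0 -4.59; 3.8 2.54 1.37 -0.41 -0 -0 -4.59; 3.8 2.42 1.57 -0.41 -0 -0 -4.59; 3.8 2.29 1.75 -0.41 -0 -0 -4.59; 3.8 2.14 1.93 -0.41 -0 -0 -4.59; 3.8 1.98 2.1 -0.41 -0 -0 -4.59
```

>>> carry_out(increments="3.8 2.5 -1.5 -0.4 0 0 -4.6; 3.8 2.6 -1.3 -0.4 0 0 -4.6; 3.8 2.7 -1.1 -0.4 0 0 -4.6; 3.8 2.75 -0.9 -0.4 0 0 -4.6; 3.8 2.8 -0.65 -0.4 0 0 -4.6; 3.8 2.85 -0.4 -0.4 0 0 -4.6; 3.8 2.9 -0.2 -0.4 0 0 -4.6; 3.8 2.9 0 -0.4 0 0 -4.6; 3.8 2.85 0.3 -0.4 0 0 -4.6; 3.8 2.85 0.5 -0.4 0 0 -4.6; 3.8 2.8 0.7 -0.4 0 0 -4.6; 3.8 2.7 0.95 -0.4 0 0 -4.6; 3.8 2.65 1.15 -0.4 0 0 -4.6; 3.8 2.55 1.4 -0.4 0 0 -4.6; 3.8 2.4 1.55 -0.4 0 0 -4.6; 3.8 2.3 1.75 -0.4 0 0 -4.6; 3.8 2.15 1.95 -0.4 0 0 -4.6; 3.8 2 2.1 -0.4 0 0 -4.6; 3.8 0 0 0 0 0 0; 3.8 0 0 0 0 0 0")

```text
time_s: 2.47
tool_pos: [527.2, -210.4, 277.5]
tool_rot: [3.141, -0.0, 1.738]
wrist_force: [0.1, -0.6, 0.7]
grip_width: 37.9
grip_force: 0.0
```

Run:
```python
from h import *
o=env.observe();C=cam("wrist",o);a=env.read_camera("wrist");cv2.imwrite("pics/w1.png",a)
print(o["tool_pos"],o["tool_rot"],o["time_s"])
for n in("thick_centre","thin_centre","foot_face","cap_top","disc","nut"):
    r=env.cut_out("wrist",n)
    for d in r:
        c=max(cv2.findContours(d["mask"].astype(np.uint8),0,1)[0],key=cv2.contourArea);b=cv2.boxPoints(cv2.minAreaRect(c))
        print(n,round(d["confidence"],2),np.round(d["location"]),int(d["mask"].sum()),b.round().tolist())
        if n=="thick_centre":print([onz(C,p,42).round(0).tolist() for p in b])
```

```text
[ 527.22272249 -210.43282832  277.50841657] [ 3.14115800e+00 -3.69146084e-04  1.73754507e+00] 2.4667
thick_centre 0.94 [290. 171.] 7807 [[247.0, 121.0], [330.0, 120.0], [332.0, 216.0], [248.0, 218.0]]
[[467.0, -150.0, 42.0], [565.0, -132.0, 42.0], [591.0, -249.0, 42.0], [486.0, -268.0, 42.0]]
thick_centre 0.72 [ 96. 193.] 7602 [[29.0, 180.0], [93.0, 129.0], [154.0, 206.0], [91.0, 256.0]]
[[204.0, -266.0, 42.0], [284.0, -189.0, 42.0], [366.0, -272.0, 42.0], [286.0, -357.0, 42.0]]
thick_centre 0.49 [288.  55.] 72 [[282.0, 53.0], [291.0, 49.0], [296.0, 62.0], [287.0, 66.0]]
[[496.0, -68.0, 42.0], [506.0, -62.0, 42.0], [515.0, -74.0, 42.0], [505.0, -80.0, 42.0]]
thick_centre 0.23 [358. 168.] 138 [[357.0, 170.0], [367.0, 160.0], [378.0, 170.0], [367.0, 181.0]]
[[609.0, -186.0, 42.0], [619.0, -171.0, 42.0], [635.0, -182.0, 42.0], [625.0, -197.0, 42.0]]
foot_face 0.45 [289.  54.] 75 [[282.0, 53.0], [291.0, 49.0], [297.0, 62.0], [288.0, 67.0]]
foot_face 0.25 [336.  31.] 5536 [[266.0, 0.0], [428.0, 0.0], [428.0, 66.0], [266.0, 66.0]]
cap_top 0.73 [337.  29.] 5690 [[266.0, 0.0], [429.0, 0.0], [429.0, 66.0], [266.0, 66.0]]
nut 0.74 [368. 172.] 159 [[356.0, 171.0], [367.0, 160.0], [378.0, 170.0], [367.0, 182.0]]
```

View pics/w1.png

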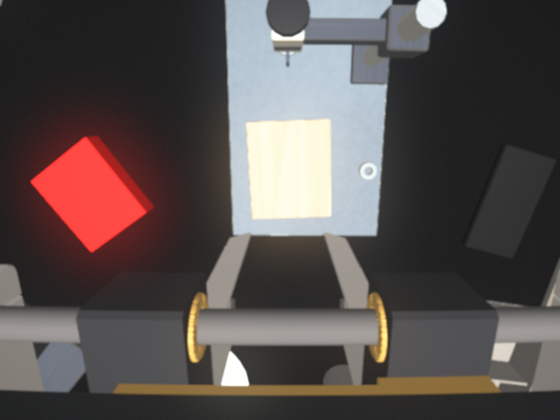

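The tile's corners are at (247,121), (330,120), (332,217) and (248,218), the cap at (288,12) and the column top at (431,12). The plate's near end is at row 236, columns 231–380. The red look-alike is at (92,193) and off the plate. The choice is confirmed: the wooden tile.

Run:
```python
from h import *
C=cam("wrist")
for n,p,z in[("cap",(288,12),190),("col",(431,12),200),("e1",(231,236),12),("e2",(380,236),12),("L",(227,60),12),("tilec",(289,168),42)]: print(n,onz(C,p,z).round(1))
g=(502.1,-64.8,.161)
q=np.array([onz(C,p,42)[:2] for p in((247,121),(330,120),(332,216),(248,218))])
print(((q-g[:2])@rz(g[2])).round(1),((q.mean(0)-g[:2])@rz(g[2])).round(1))
for y,z in((-228,90),(-219,29)):print(G(0,y,z))
plan(G(0,-228,110),[np.pi,0,np.pi/2+.161],6,3.8)
# candidate tilt sense
R=Ro.from_euler("xyz",[np.pi,0,np.pi/2+.161])
for s in(20,-20):print(s,(R*Ro.from_euler("y",s,degrees=True)).apply([0,0,-1]).round(2))
```

```text
cap [502.3 -68.2 190. ]
col [600.8 -54.  200. ]
e1 [ 462.4 -309.5   12. ]
e2 [ 666.6 -275.8   12. ]
L [428.9 -83.4  12. ]
tilec [ 525.5 -199.    42. ]
[[ -48.7  -80. ]
 [  50.2  -78.6]
 [  56.6 -197.4]
 [ -50.5 -200.3]] [   1.9 -139.1]
[ 538.64962073 -289.85138352   90.        ]
[ 537.20687254 -280.96777628   29.        ]
3.8 -1.31 -0 2.79 -0 0 0.02; 3.8 -1.31 -0 2.79 -0 0 0.02; 3.8 -1.31 -0 2.79 -0 0 0.02; 3.8 -1.31 -0 2.79 -0 0 0.02; 3.8 -1.31 0 2.79 -0 0 0.02; 3.8 -1.31 0 2.79 -0 0 0.02
20 [ 0.05 -0.34  0.94]
-20 [-0.05  0.34  0.94]
```

```bash
sed -i 's/g=(502.1,-64.8,.161)/g=(501.6,-66,.161)/' h.py
python3 - <<'E'
from h import *
R=Ro.from_euler("xyz",[np.pi,0,np.pi/2+.161])*Ro.from_euler("y",20,degrees=True)
plan(G(0,-228,30),R.as_euler("xyz"),10,3.8)
E
```

```text
3.8 -0.8 -0.01 2.47 -0 2 0.01; 3.8 -0.88 -0.01 2.45 -0 2 0.01; 3.8 -0.97 -0.01 2.41 -0 2 0.01; 3.8 -1.05 -0.01 2.38 -0 2 0.01; 3.8 -1.13 -0.01 2.34 -0 2 0.01; 3.8 -1.21 -0.01 2.3 -0 2 0.01; 3.8 -1.29 -0.01 2.25 -0 2 0.01; 3.8 -1.37 -0.01 2.21 -0 2 0.01; 3.8 -1.45 -0.01 2.16 -0 2 0.01; 3.8 -1.52 -0.01 2.11 -0 2 0.01
```

>>> carry_out(increments="3.8 -0.8 0 2.5 0 2 0; 3.8 -0.9 0 2.45 0 2 0; 3.8 -0.95 0 2.4 0 2 0; 3.8 -1.05 0 2.4 0 2 0; 3.8 -1.15 0 2.35 0 2 0; 3.8 -1.2 0 2.3 0 2 0; 3.8 -1.3 0 2.25 0 2 0; 3.8 -1.35 0 2.2 0 2 0; 3.8 -1.45 0 2.15 0 2 0; 3.8 -1.5 0 2.1 0 2 0; 3.8 0 0 0 0 0 0; 3.8 0 0 0 0 0 0; 3.8 0 0 0 0 0 0")

```text
time_s: 3.9
tool_pos: [539.9, -289.8, 30.9]
tool_rot: [3.141, -0.348, 1.735]
wrist_force: [0.6, 0.1, -0.4]
grip_width: 38.2
grip_force: 0.0
```

Run:
```python
from h import *
o=env.observe();print(o["tool_pos"],o["tool_rot"],((np.array(o["tool_pos"])[:2]-[501.6,-66])@rz(.161)).round(1))
R=Ro.from_euler("xyz",o["tool_rot"]);print("gauge +y per 10mm in tool:",R.inv().apply(G(0,10,0)-G(0,0,0)).round(2))
# first push to y'=-130
plan(G(0,-130,28),(Ro.from_euler("xyz",[np.pi,0,np.pi/2+.161])*Ro.from_euler("y",20,degrees=True)).as_euler("xyz"),14,3.8)
```

```text
[ 539.87342608 -289.7914178    30.86823522] [ 3.14063198 -0.34830371  1.73541453] [   1.9 -227. ]
gauge +y per 10mm in tool: [9.4  0.03 3.41]
3.8 0.64 -0.01 0.26 -0 0 0.01; 3.8 0.64 -0.01 0.26 -0 0 0.01; 3.8 0.64 -0.01 0.26 -0 0 0.01; 3.8 0.64 -0.01 0.26 -0 0 0.01; 3.8 0.64 -0.01 0.26 -0 0 0.01; 3.8 0.64 -0.01 0.26 -0 0 0.01; 3.8 0.64 -0.01 0.26 -0 0 0.01; 3.8 0.64 -0.01 0.26 -0 0 0.01; 3.8 0.64 -0.01 0.26 -0 0 0.01; 3.8 0.64 -0.01 0.26 -0 0 0.01; 3.8 0.64 -0.01 0.26 -0 0 0.01; 3.8 0.64 -0.01 0.26 -0 0 0.01; 3.8 0.64 -0.01 0.26 -0 0 0.01; 3.8 0.64 -0.01 0.26 -0 0 0.01
```

>>> carry_out(increments="3.8 0.64 0 0.25 0 0 0; 3.8 0.64 0 0.25 0 0 0; 3.8 0.64 0 0.25 0 0 0; 3.8 0.64 0 0.25 0 0 0; 3.8 0.64 0 0.25 0 0 0; 3.8 0.64 0 0.25 0 0 0; 3.8 0.64 0 0.25 0 0 0; 3.8 0.64 0 0.25 0 0 0; 3.8 0.64 0 0.25 0 0 0; 3.8 0.64 0 0.25 0 0 0; 3.8 0.64 0 0.25 0 0 0; 3.8 0.64 0 0.25 0 0 0; 3.8 0.64 0 0.25 0 0 0; 3.8 0.64 0 0.25 0 0 0; 3.8 0 0 0 0 0 0; 3.8 0 0 0 0 0 0")

```text
time_s: 5.23
tool_pos: [523.5, -194.7, 27.6]
tool_rot: [-3.141, -0.349, 1.736]
wrist_force: [0.6, -0.6, -1.0]
grip_width: 37.9
grip_force: 0.0
```

Run:
```python
from h import *
o=env.observe();print(((np.array(o["tool_pos"])[:2]-[501.6,-66])@rz(.161)).round(1),o["tool_pos"],o["wrist_force"])
C=cam("wrist",o);a=env.read_camera("wrist");cv2.imwrite("pics/w2.png",a)
for d in env.cut_out("wrist","thick_centre"):
    c=max(cv2.findContours(d["mask"].astype(np.uint8),0,1)[0],key=cv2.contourArea);b=cv2.boxPoints(cv2.minAreaRect(c))
    q=np.array([onz(C,p,42)[:2] for p in b]);print(d["confidence"],b.round().tolist(),((q-[501.6,-66])@rz(.161)).round(1).tolist())
```

```text
[   1.  -130.6] [ 523.52659097 -194.70694665   27.62395816] [ 0.6378097  -0.5523199  -1.00782494]
0.59 [[205.0, 230.0], [206.0, 18.0], [393.0, 19.0], [392.0, 231.0]] [[-42.9, -121.2], [-46.3, -0.8], [60.4, -1.0], [55.5, -121.5]]
```

View pics/w2.png

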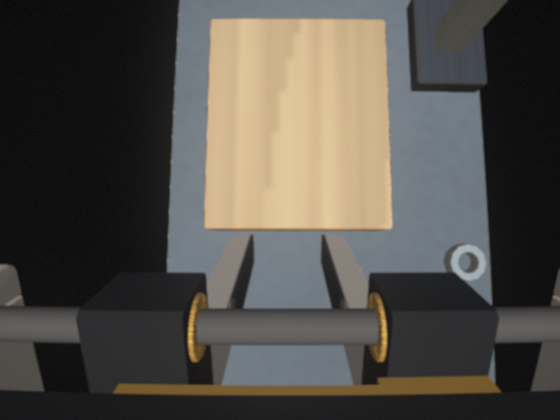

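The tile is square to the plate, with corners (210,19), (385,19), (391,228) and (205,228). I'll check its sideways offset against the plate edges in the same view.

Run:
```python
from h import *
C=cam("wrist");a=cv2.imread("pics/w2.png").astype(int)
for r in(60,120,180,215):
    row=cv2.GaussianBlur(a.sum(2).astype(np.float32),(5,5),0)[r]
    g=np.diff(row);L=150+np.argmax(g[150:190]);Rr=400+np.argmin(g[400:520])
    sat=(a[r,:,2]-a[r,:,0]);t=np.where(sat>30)[0]
    f=lambda u,z:((onz(C,(u,r),z)[:2]-[501.6,-66])@rz(.161)).round(1)
    print(r,L,Rr,t.min(),t.max(),f(L,12),f(Rr,12),f(t[t>190].min(),42),f(t[t<410].max(),42))
```

```text
60 175 409 209 386 [-73.3 -10.2] [79.7 -9.7] [-43.5 -27.3] [ 55.3 -26.9]
120 172 481 207 388 [-73.3 -51. ] [124.8 -49.9] [-43.4 -62.1] [ 55.2 -61.7]
180 169 485 205 390 [-73.5 -89.9] [124.9 -89. ] [-43.4 -95.2] [ 55.2 -94.9]
215 168 487 204 391 [ -73.2 -111.8] [ 124.8 -111.1] [ -43.4 -113.9] [  55.2 -113.6]
```

>>> carry_out(increments="3.8 0.57 -0.05 0.21 0 0 0; 3.8 0.57 -0.05 0.21 0 0 0; 3.8 0.57 -0.05 0.21 0 0 0; 3.8 0.57 -0.05 0.21 0 0 0; 3.8 0.57 -0.05 0.21 0 0 0; 3.8 0.57 -0.05 0.21 0 0 0; 3.8 0.57 -0.05 0.21 0 0 0; 3.8 0.57 -0.05 0.21 0 0 0; 3.8 0.57 -0.05 0.21 0 0 0; 3.8 0.57 -0.05 0.21 0 0 0; 3.8 0 0 0 0 0 0; 3.8 0 0 0 0 0 0; 3.8 0 0 0 0 0 0")

```text
time_s: 6.42
tool_pos: [508.8, -136.3, 27.4]
tool_rot: [-3.142, -0.349, 1.735]
wrist_force: [-0.1, -0.5, -0.1]
grip_width: 38.2
grip_force: 0.0
```

Run:
```python
from h import *
o=env.observe();print(((np.array(o["tool_pos"])[:2]-[501.6,-66])@rz(.161)).round(1),o["tool_pos"],o["wrist_force"])
# back off and up, untilt, above the plate for a look
plan(G(0,-110,250),[np.pi,0,np.pi/2+.161],10,2)
```

```text
[ -4.1 -70.6] [ 508.83559132 -136.30171747   27.38087132] [-0.1225746  -0.50486343 -0.06814782]
2 0.39 0.04 -2.23 -0 -2 0.02; 2 0.31 0.04 -2.24 -0 -2 0.02; 2 0.23 0.04 -2.25 -0 -2 0.02; 2 0.16 0.04 -2.26 -0 -2 0.02; 2 0.08 0.04 -2.26 -0 -2 0.02; 2 -0 0.04 -2.26 -0 -2 0.02; 2 -0.08 0.04 -2.26 -0 -2 0.02; 2 -0.16 0.04 -2.26 -0 -2 0.02; 2 -0.24 0.04 -2.25 -0 -2 0.02; 2 -0.32 0.04 -2.24 -0 -2 0.02
```

>>> carry_out(increments="3.8 -0.95 0 -0.35 0 0 0; 3.8 0.4 0 -2.2 0 -2 0; 3.8 0.3 0 -2.2 0 -2 0; 3.8 0.2 0 -2.2 0 -2 0; 3.8 0.1 0 -2.2 0 -2 0; 2 0 0 -2.2 0 -2 0; 2 0 0 -2.2 0 -2 0; 2 -0.1 0 -2.2 0 -2 0; 2 -0.2 0 -2.2 0 -2 0; 2 -0.2 0 -2.2 0 -2 0; 2 -0.3 0 -2.2 0 -2 0; 2 0 0 0 0 0 0; 2 0 0 0 0 0 0")

```text
time_s: 7.5
tool_pos: [517.5, -186.5, 245.9]
tool_rot: [3.14, 0.001, 1.735]
wrist_force: [0.0, -0.3, -0.2]
grip_width: 19.9
grip_force: 0.0
```

Run:
```python
from h import *
o=env.observe();C=cam("wrist",o);a=env.read_camera("wrist");cv2.imwrite("pics/w3.png",a)
T=lambda q:((np.array(q)[...,:2]-[501.6,-66])@rz(.161)).round(1).tolist()
print(T(o["tool_pos"]),o["tool_pos"],o["tool_rot"])
for n,z in(("thick_centre",42),("cap_top",190)):
  for d in env.cut_out("wrist",n):
    c=max(cv2.findContours(d["mask"].astype(np.uint8),0,1)[0],key=cv2.contourArea);b=cv2.boxPoints(cv2.minAreaRect(c))
    print(n,d["confidence"],b.round().tolist(),T([onz(C,p,z) for p in b]))
```

```text
[-3.6, -121.5] [ 517.51880663 -186.46057057  245.87765215] [3.14012774e+00 1.19526530e-03 1.73466772e+00]
thick_centre 0.87 [[19.0, 206.0], [86.0, 151.0], [151.0, 231.0], [85.0, 286.0]] [[-324.4, -149.7], [-233.0, -84.9], [-166.1, -179.7], [-258.8, -253.1]]
thick_centre 0.65 [[245.0, 11.0], [341.0, 11.0], [341.0, 129.0], [245.0, 129.0]] [[-48.0, 58.8], [51.0, 59.3], [55.5, -60.4], [-50.7, -60.8]]
cap_top 0.71 [[270.0, 14.0], [446.0, 4.0], [450.0, 80.0], [275.0, 90.0]] [[-15.1, 14.2], [96.1, 21.6], [103.6, -24.5], [-12.5, -32.0]]
```

View pics/w3.png

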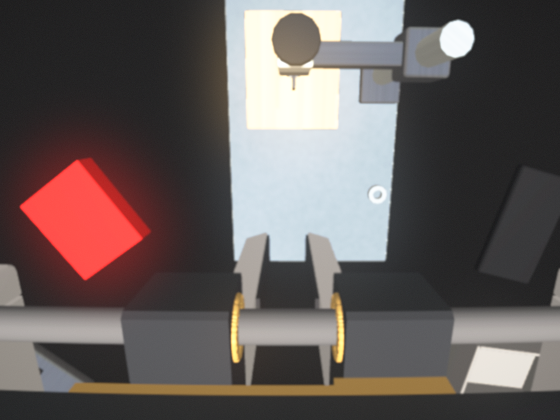

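The tile lies under the cap, with edges at columns 245–341 and rows 11–129. The cap's circle is at (296,39) and the column top at (456,39).

Run:
```python
from h import *
C=cam("wrist")
T=lambda q:((np.array(q)[...,:2]-[501.6,-66])@rz(.161)).round(1).tolist()
for u,z in(((296.5,39),190),((272,39),190),((321,39),190),((456,39),200)):print(onz(C,u,z).round(1),T(onz(C,u,z)))
p=onz(C,(296.5,39),190);print(p);plan([p[0],p[1],215],[np.pi,0,np.pi/2+.161],10,0)
```

```text
[502.2 -66.3 190. ] [0.5, -0.4]
[486.8 -68.8 190. ] [-15.1, -0.4]
[517.6 -63.7 190. ] [16.1, -0.3]
[599.  -51.6 200. ] [98.4, -1.4]
[502.18173697 -66.30289035 190.        ]
0 1.21 0.05 0.29 -0.01 -0.01 0.01; 0 1.21 0.05 0.29 -0.01 -0.01 0.01; 0 1.21 0.05 0.29 -0.01 -0.01 0.01; 0 1.21 0.05 0.29 -0.01 -0.01 0.01; 0 1.21 0.05 0.29 -0.01 -0.01 0.01; 0 1.21 0.05 0.29 -0.01 -0.01 0.01; 0 1.21 0.05 0.29 -0.01 -0.01 0.01; 0 1.21 0.05 0.29 -0.01 -0.01 0.01; 0 1.21 0.05 0.29 -0.01 -0.01 0.01; 0 1.21 0.05 0.29 -0.01 -0.01 0.01
```

>>> carry_out(increments="0 1.2 0.05 0.2 0 0 0; 0 1.2 0.05 0.2 0 0 0; 0 1.2 0.05 0.3 0 0 0; 0 1.2 0.05 0.3 0 0 0; 0 1.2 0.05 0.3 0 0 0; 0 1.2 0.05 0.3 0 0 0; 0 1.2 0.05 0.3 0 0 0; 0 1.2 0.05 0.3 0 0 0; 0 1.2 0.05 0.3 0 0 0; 0 1.2 0.05 0.4 0 0 0; 0 0 0 0 0 0 0; 0 0 0 0 0 0 0; 0 0 0 0 0 0 0")

```text
time_s: 8.73
tool_pos: [502.5, -67.0, 215.9]
tool_rot: [3.142, 0.0, 1.735]
wrist_force: [-0.1, -0.5, 1.0]
grip_width: 0.2
grip_force: 0.0
```

>>> carry_out(increments="0 0 0 0.4 0 0 0; 0 0 0 0.4 0 0 0; 0 0 0 0.4 0 0 0; 0 0 0 0.4 0 0 0; 0 0 0 0.2 0 0 0; 0 0 0 0.2 0 0 0; 0 0 0 0.2 0 0 0; 0 0 0 0 0 0 0; 0 0 0 0 0 0 0")

```text
time_s: 9.48
tool_pos: [502.4, -66.6, 193.8]
tool_rot: [-3.142, -0.0, 1.735]
wrist_force: [-0.0, 0.7, -0.6]
grip_width: 0.4
grip_force: 0.0
```

Not touching yet, so I step down slowly until there is contact.

>>> carry_out(increments="0 0 0 0.1 0 0 0; 0 0 0 0.1 0 0 0; 0 0 0 0.1 0 0 0; 0 0 0 0 0 0 0")

```text
time_s: 9.82
tool_pos: [502.5, -66.6, 190.8]
tool_rot: [3.141, 0.0, 1.735]
wrist_force: [0.0, -0.0, 1.7]
grip_width: 0.4
grip_force: 0.8
```

>>> carry_out(increments="0 0 0 0.1 0 0 0; 0 0 0 0.1 0 0 0; 0 0 0 0 0 0 0")

```text
time_s: 10.07
tool_pos: [502.5, -66.6, 188.7]
tool_rot: [3.141, -0.0, 1.735]
wrist_force: [1.5, 1.0, 1.2]
grip_width: 0.7
grip_force: 0.7
```

>>> carry_out(increments="0 0 0 0.1 0 0 0; 0 0 0 0.1 0 0 0; 0 0 0 0 0 0 0")

```text
time_s: 10.32
tool_pos: [502.4, -66.6, 186.7]
tool_rot: [3.141, -0.0, 1.735]
wrist_force: [1.1, 0.3, 1.4]
grip_width: 0.6
grip_force: 0.7
```

>>> carry_out(increments="0 0 0 0.2 0 0 0; 0 0 0 0.2 0 0 0; 0 0 0 0.2 0 0 0; 0 0 0 0.2 0 0 0; 0 0 0 0.2 0 0 0")

```text
time_s: 10.73
tool_pos: [502.5, -66.6, 176.6]
tool_rot: [3.141, -0.0, 1.735]
wrist_force: [0.8, -0.2, 5.1]
grip_width: 0.5
grip_force: 2.4
```

>>> carry_out(increments="0 0 0 0.2 0 0 0; 0 0 0 0.2 0 0 0; 0 0 0 0.2 0 0 0; 0 0 0 0.2 0 0 0; 0 0 0 0.2 0 0 0; 0 0 0 0.2 0 0 0; 0 0 0 0.2 0 0 0; 0 0 0 0.2 0 0 0; 0 0 0 0.2 0 0 0; 0 0 0 0.2 0 0 0")

```text
time_s: 11.57
tool_pos: [502.4, -66.6, 156.6]
tool_rot: [3.142, -0.0, 1.735]
wrist_force: [2.2, -0.0, 4.3]
grip_width: 0.2
grip_force: 2.4
```

Run:
```python
from h import *
f=[];
for i in range(6):
    a=env.read_camera("side");o=env.observe();f.append(o["wrist_force"])
print(np.round(f,1).tolist(),o["tool_pos"])
C=cam("side");p=proj(C,[[502,-66,100]])[0].round().astype(int);print(p)
x,y=p;cv2.imwrite("pics/s2.png",cv2.resize(a[y-60:y+60,x-80:x+80],None,fx=5,fy=5,interpolation=2))
```

```text
[[2.2, -0.1, 2.8], [0.5, -0.1, 0.4], [-0.0, 0.1, -0.5], [1.0, -0.0, 1.3], [-0.1, -0.2, -0.0], [-0.2, -1.1, -0.5]] [501.86447658 -66.65251137 156.49826727]
[253 230]
```

View pics/s2.png

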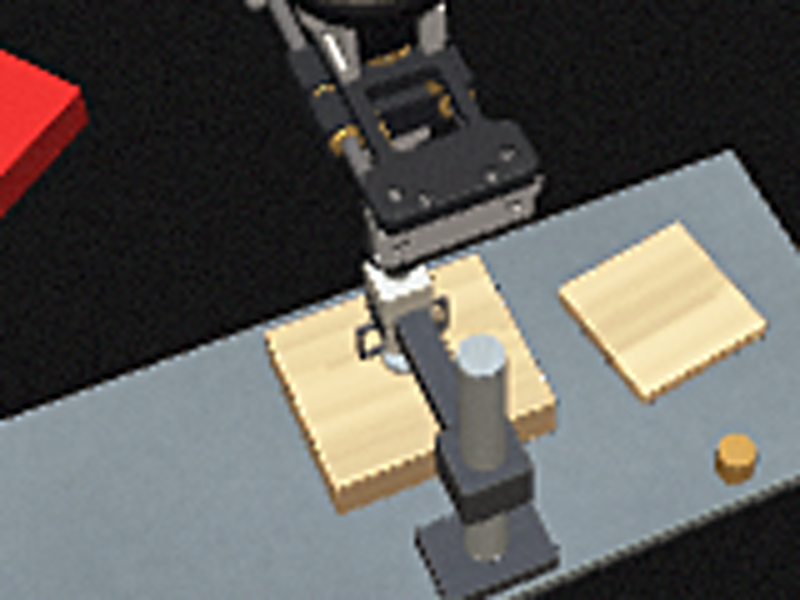

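The crop shows the gripper on the cap, at about (390,260). The slide has come down, with the foot at (400,360) just above the tile, and it takes about 5 N to move, as described.

>>> carry_out(increments="0 0 0 0.15 0 0 0; 0 0 0 0.15 0 0 0; 0 0 0 0.15 0 0 0; 0 0 0 0.15 0 0 0; 0 0 0 0.15 0 0 0; 0 0 0 0.15 0 0 0; 0 0 0 0.15 0 0 0; 0 0 0 0.15 0 0 0; 0 0 0 0.15 0 0 0; 0 0 0 0.15 0 0 0")

```text
time_s: 12.7
tool_pos: [502.3, -66.6, 141.7]
tool_rot: [-3.141, -0.0, 1.735]
wrist_force: [-4.3, -0.5, 7.1]
grip_width: 0.5
grip_force: 3.2
```

>>> carry_out(increments="0 0 0 0.1 0 0 0; 0 0 0 0.1 0 0 0; 0 0 0 0.1 0 0 0; 0 0 0 0.1 0 0 0; 0 0 0 0.1 0 0 0; 0 0 0 0.1 0 0 0")

```text
time_s: 13.2
tool_pos: [502.3, -66.6, 135.7]
tool_rot: [-3.141, -0.0, 1.735]
wrist_force: [-4.7, -0.4, 7.5]
grip_width: 0.3
grip_force: 3.6
```

>>> carry_out(increments="0 0 0 0 0 0 0; 0 0 0 0 0 0 0; 0 0 0 0 0 0 0")

```text
time_s: 13.45
tool_pos: [502.6, -66.5, 135.7]
tool_rot: [3.141, -0.0, 1.735]
wrist_force: [0.5, -0.5, -0.6]
grip_width: 0.5
grip_force: 0.0
```

>>> carry_out(increments="0 0 0 -0.5 0 0 0; 0 0 0 -1.5 0 0 0; 0 0 0 -2 0 0 0; 0 0 0 -2 0 0 0; 0 -1 0 -2 0 0 0; 0 -2 0 -1 0 0 0; 0 -2 0 -1 0 0 0; 0 -2 0 0 0 0 0; 0 -2.5 0 0 0 0 0; 0 -2.5 0 0 0 0 0; 0 -2 0 0 0 0 0; 0 0 0 0 0 0 0; 0 0 0 0 0 0 0")

```text
time_s: 14.53
tool_pos: [525.2, -205.4, 235.8]
tool_rot: [3.142, -0.0, 1.733]
wrist_force: [0.1, -0.1, -0.9]
grip_width: 0.4
grip_force: 0.0
```

Run:
```python
from h import *
o=env.observe();C=cam("wrist",o);a=env.read_camera("wrist");print(o["tool_pos"])
S=env.read_camera("side");C2=cam("side")
T=lambda q:((np.array(q)[...,:2]-[501.6,-66])@rz(.161)).round(1).tolist()
for d in env.cut_out("wrist","thick_centre"):
    b=cv2.boxPoints(cv2.minAreaRect(max(cv2.findContours(d["mask"].astype(np.uint8),0,1)[0],key=cv2.contourArea)))
    print(round(d["confidence"],2),b.round().tolist(),T([onz(C,p,42) for p in b]))
x,y=proj(C2,[[502,-66,90]])[0].round().astype(int);u,v=proj(C,[[502,-66,90]])[0].round().astype(int);print(u,v)
A=cv2.resize(S[y-30:y+30,x-40:x+40],(400,300),interpolation=2)
u0=max(0,u-60);v0=max(0,v-45);B=cv2.resize(a[v0:v0+90,u0:u0+120],(400,300),interpolation=2)
cv2.imwrite("pics/f.png",np.hstack([A,B]))
# expected cap-top pixel for z=135.5 and height fit by side view
print([proj(C2,[[502,-66,z]])[0].round(1).tolist() for z in(130,135.5,141)],x-40,y-30)
```

```text
[ 525.20003089 -205.3575005   235.76493945]
0.98 [[7.0, 192.0], [76.0, 136.0], [143.0, 219.0], [75.0, 274.0]] [[-323.4, -149.5], [-232.2, -86.8], [-166.0, -180.9], [-258.3, -252.2]]
0.92 [[239.0, 0.0], [338.0, 0.0], [338.0, 110.0], [239.0, 110.0]] [[-48.2, 46.7], [50.8, 46.9], [54.4, -60.0], [-51.1, -60.3]]
288 39
[[252.2, 223.1], [252.1, 221.8], [251.9, 220.5]] 213 202
```

View pics/f.png

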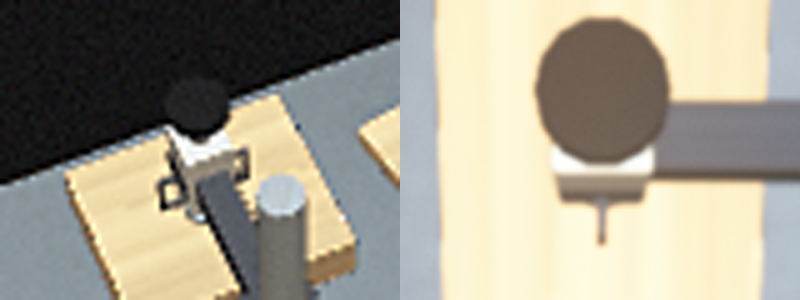

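The gauge is lowered. The cap top is at about 135.7 mm, which puts the foot about 9.3 mm in. The tile's near edge and both sides place it about 2 mm from the foot's axis. The cap's pixel position in the side view, about (252,222.6), agrees within a few mm. The robot is clear, so I hand the job in.

```bash
python3 -c "
from station import env
print(env.job_done())"
```

```text
the job is handed in; nothing more can be done
None
```

I pushed the thick tile under the foot, about 2 mm off its axis, lowered the gauge so the foot should be pushed in about 9 mm (from the cap's height, not a pointer reading), and handed the job in; no verdict came back.

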